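Set the belt linisher's idler on its catch, ready for a new belt

ROBOT

A 6-joint arm with a two-finger parallel gripper is mounted at the origin on the work surface. World frame = base frame: x ahead of the robot, y to its left, z up, the work surface at z = 0. Lengths are in m, angles in degrees, forces in N, time in s.
With the tool pointing down it reaches from about 0.35 to 0.875 m from the base axis. Payload 4.2 kg.
Tool frame: the origin (TCP) lies at the very end of the fingers, on their centre line; the grasp point (between the pads) lies 19 mm behind it; z points along the fingers, y is the line along which they close (so a half turn about z gives the same grasp; the last joint's range is limited). The gripper opens to 87 mm and grips with 3 to 60 N. Pads are 19 mm wide; open, the fingers measure 117 mm over their backs; the gripper's body (75 mm by 190 mm) begins 51 mm behind the grasp point.
Start: joints at [-59.782, 22.042, 0.453, 0, -68.411, -14.817], TCP at [0.166, -0.603, 0.223] pointing down, gripper open.
Joint ranges: [-179.83, 179.83], [-69.29, 118.12], [-61.27, 80.66], [-181.25, 117.63], [-171.15, -9.14], [-177.46, 177.46]. Speed limits (degrees/s): [159.86, 159.86, 180, 180, 180, 180].

INTERFACE

Orientations are given as a 3x3 rotation matrix whose columns are the frame's x, y, z axes.
In Python, from station import monitor, cams, ticket gives the robot as it stands.
- The arm moves only by the tool drive_tool, never from a script. Its argument "moves" is a list of rows, each an object with "delta_pos": the shift along the tool's x, y, z in mm, a list of three; "turn": the turn about the tool's z in rad; "claw": the opening, from 0 (shut) to 1 (fully open). A call has 1 to 12 rows; each row shifts and turns the commanded pose from where the row before left it, along the tool's axes as they then stand; what a row does not reach is not made up. A row lasts 1/8 s, in which the tool goes at most 62.5 mm and 10.7 degrees, less where a joint would pass 70% of its speed; a pose out of reach is approached as far as the arm can. A call is refused whole if a number of a shift passes 62.5 or a number of a turn 0.188, either way. A call with a gripper value outside its range is refused whole. The fingers move at their own pace and stop on an object; the grip force is fixed at half the most. Time passes only in rows, so rows that do not move let the fingers close. It gives the time, the measured TCP pose, the force, the opening and the grip force at its end, in the units of the state.
- monitor.sense(): the state, without advancing time (a new reading comes with each control period).
- cams.capture(name): name is "scene" or "top"; returns a dict with "color" (400x640x3 uint8, red, green, blue), "range_z" (400x640 float32, m along the optical axis (not along the pixel's ray), 0 where there is no reading), "vertical_fov" (degrees; the focal length in pixels is half the picture's height over the tangent of half this angle, whatever the lens; pixels are square), "cx", "cy" (the principal point, pixels), "extrinsics" (4x4, takes a point from camera to world coordinates). Camera axes: x right, y down, z forward; pixel columns grow to the right and rows downward; lengths in m; the calibration is good to about 2 mm. A picture is of the moment at which its call begins.
- ticket.finish_job(): hands the job in; it is judged then, once.
The state is a dict: "time_s": time; "joints": joint angles; "joint_velocities": joint speeds; "effort": joint torques, N m; "tcp_pos": TCP position; "ee_rot": TCP orientation; "wrist_force": force on the tool from outside, world axes, zero at the start; "moment": the same for the moment, N m; "gripper_width": opening from 0.0 (shut) to 1.0 (fully open); "gripper_force": force on a finger pad.
Only numpy, scipy, OpenCV 4.12 (cv2) and the standard library are available. Lean on these libraries where they do the work, as an engineer would, in place of code of your own. Each camera call takes 0.05 s, during which the arm holds its last target. There are 200 camera calls.

TASK

The belt is off the bench linisher. Push the idler wheel in towards the motor against its spring until it is past the drop catch, then let it come back out so that the stop pin is held by the catch at half travel and the wheel stays there by itself. Only push the wheel or its fork, do not take hold of it, and leave the tin, brush and bottle where they are.

Things in the scene. Friction and masses are not known exactly. Their poses are not given: they have to be found in the camera images.
- idler_front (a point): The place to push: foremost point of the idler wheel's rim at axle height, 110 mm above the bench, middle of its width, with free space in front of and below it. It moves with the slide. Its x axis (level) is the pushing direction, towards the drive wheel; y lies along the axle; z is up. Which way x points on the bench differs from start to start.
- idler_axle (a point): Centre of the idler wheel, 35 mm behind idler_front along x, same axes. Bare aluminium wheel, 70 mm across, 52 mm wide (75 to 145 mm above the bench), turning freely in a dark steel fork, 72 mm over its cheeks and 84 mm over the axle nuts; the fork's ends lie 11 mm or more behind the wheel's foremost point. Overhangs the green machine's end.
- tension (a joint): Travel of the sprung slide with fork and wheel, m: 0 fully out (as found), grows as the wheel is pushed in, 0.025 held by the catch, 0.050 end stop. The spring drives it out with 7 N at 0, 11.5 N at 0.025, 16 N at 0.050. The catch drops behind the stop pin just past 0.026: let go before that, it runs out to 0; let go after, it comes out only to 0.025 and stays.
- catch (a joint): Drop catch: dark steel hooked bar, 12 mm wide, about 95 mm long, on top of the slide tube behind the wheel; rad: 0 = down, grows as its nose rises. The stop pin (steel cross pin on the slide) lifts it to about 0.11 in passing and a light spring drops it again: it need not be touched.
- catch_nose (a point): Top of the catch's nose, 144 mm above the bench; with the slide out it lies 82 mm behind the wheel's axle along the pushing direction, on the machine's centre line.
- linisher: Green bench belt linisher, bolted down; base plate 385 x 150 mm from x = 75 mm on. Origin on the bench below the idler axle with the slide out; x = pushing direction; drive wheel at x = 385 mm, grey motor beside it on the +y side, up to 182 mm high. Platen (x = 185 to 315 mm), drive wheel and catch reach 145 mm.
- tin: Bystander: round polish tin 76 mm across, 26 mm high; origin at the centre of its underside.
- brush: Bystander: shoe brush 150 x 50 x 45 mm, wooden back up; origin at the centre of its underside, x along it.
- dye: Bystander: upright amber dye bottle 52 mm across, 105 mm high; origin at the centre of its underside.

How it is judged (in metres and radians):
On the way:
1. the idler has been pushed in past the catch (value of joint tension above 0.0252 m), for 0.05 s.
At the end, for the whole second after the job is handed in: The slide rests on the catch at half travel (joint tension between 0.021 and 0.0275 m, still), the catch is down (below 0.04 rad), and the tin, brush and bottle are within 20 mm of where they were (value of joint tension between 0.021 and 0.0275 m and velocity of joint tension between -0.005 and 0.005 m/s and value of joint catch below 0.04 rad and distance of each of tin, brush, dye from where it was at the start of the episode below 0.02 m); the robot touches nothing.
It fails at once if the fingers straddle the idler wheel or its fork to take hold of it (grasp point within their outline) (x of the grasp point in the frame of idler_axle between -0.025 and 0.06 m and y of the grasp point in the frame of idler_axle between -0.036 and 0.036 m and z of the grasp point in the frame of idler_axle between -0.025 and 0.025 m).
It fails at once if the tin is moved or lifted by more than 20 mm (distance of tin from where it was at the start of the episode above 0.02 m).
It fails at once if the brush is moved or lifted by more than 20 mm (distance of brush from where it was at the start of the episode above 0.02 m).
It fails at once if the bottle is moved or lifted by more than 20 mm (distance of dye from where it was at the start of the episode above 0.02 m).
It also fails if it takes over 38 s, if anything falls off the work surface, if the arm or the gripper's body presses on something with over 40 N, if the wrist force passes 120 N, or if a joint passes its speed limit or range.

## Working session

There is one attempt and no reset: what is moved stays moved. The work goes in short steps, Python scripts to look and compute and a tool call to move; the robot and the scene stay as the last step left them, time stands still between calls to the robot, and variables do not carry over. Pictures are saved under pics/ and viewed, at most 10 in all, crops included, and the job is handed in when it is done.

Besides the shell and the picture viewer there is one more tool, called in YAML: its name, and indented under it one key for each argument. drive_tool: Moves the arm, as the interface text tells. Its arguments: {"type":"object","properties":{"moves":{"type":"array","items":{"type":"object","properties":{"delta_pos":{"type":"array","items":{"type":"number"}},"turn":{"type":"number"},"claw":{"type":"number"}}}}},"required":["moves"]}

```bash
mkdir -p pics
cat > h.py <<'E'
import numpy as np, cv2
from station import monitor, cams, ticket
def cloud(c):
    d=c["range_z"];h,w=d.shape;f=h/2/np.tan(np.radians(c["vertical_fov"])/2)
    v,u=np.mgrid[:h,:w]
    P=np.stack([(u-c["cx"])/f*d,(v-c["cy"])/f*d,d],-1)
    E=c["extrinsics"];W=P@E[:3,:3].T+E[:3,3];W[d==0]=np.nan
    return W
E
python3 - <<'E'
from h import *
ims=[]
for n in("scene","top"):
    c=cams.capture(n);np.savez(n,**c);cv2.imwrite(f"pics/{n}0.png",c["color"][:,:,::-1])
    print(n,c["extrinsics"].round(3).tolist(),c["vertical_fov"],(c["range_z"]>0).mean())
s=monitor.sense();print(s["tcp_pos"],s["ee_rot"],s["wrist_force"],s["time_s"])
E
```

```text
scene [[-0.808, 0.441, -0.39, 0.951], [0.589, 0.597, -0.545, 0.642], [-0.008, -0.67, -0.743, 0.834], [0.0, 0.0, 0.0, 1.0]] 49.39807587128435 0.99618359375
top [[0.126, -0.967, 0.22, 0.351], [-0.992, -0.124, 0.027, 0.082], [0.001, -0.222, -0.975, 1.03], [0.0, 0.0, 0.0, 1.0]] 51.91686367677854 0.996109375
[ 0.16585415 -0.60202524  0.22157837] [[-9.64134316e-01 -2.65414097e-01 -6.14259379e-04]
 [-2.65414790e-01  9.64132529e-01  1.85903764e-03]
 [ 9.88126505e-05  1.95539551e-03 -9.99998083e-01]] [0.30871934 0.56900074 0.00402191] 0.1
```

View pics/top0.png

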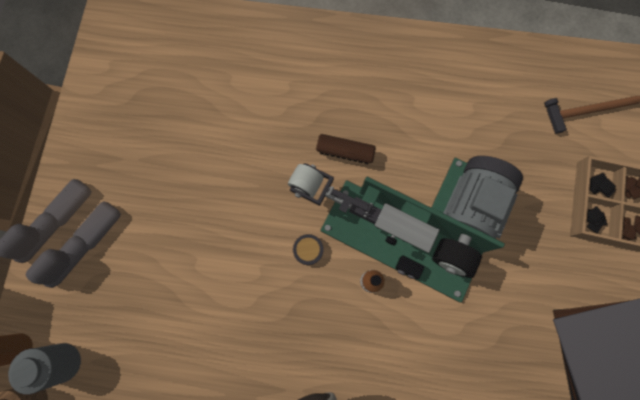

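View pics/scene0.png

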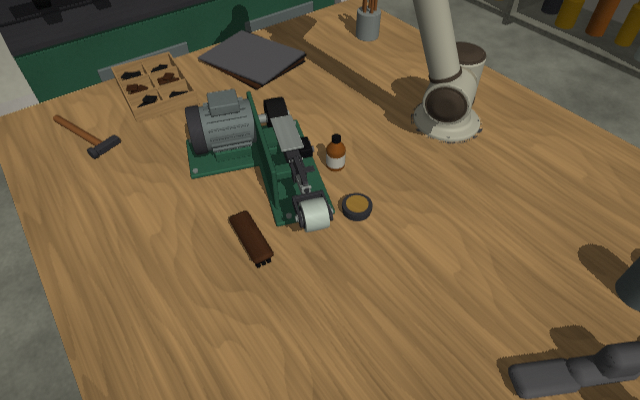

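The top view shows the idler wheel at about (308,182), the drive wheel at (458,258), the tin at (308,250), the brush at (346,149) and the bottle at (374,281). The wheel's front faces the left edge, which is world +y, and there is free space in front of it.

Run:
```python
from h import *
for n,box in (("top",(285,160,335,206)),("scene",(292,190,338,236))):
    c=dict(np.load(n+".npz"));W=cloud(c);hsv=cv2.cvtColor(c["color"],cv2.COLOR_RGB2HSV)
    u0,v0,u1,v1=box;m=np.zeros(hsv.shape[:2],bool);m[v0:v1,u0:u1]=1
    w=m&(hsv[...,1]<50)&(hsv[...,2]>110)&(W[...,2]>.07)&(W[...,2]<.16)
    P=W[w];print(n,"wheel n",len(P),"zmax",np.percentile(P[:,2],98),"mean",P.mean(0).round(4))
    t=P[P[:,2]>np.percentile(P[:,2],98)-.004];print(" crest",t.mean(0).round(4),len(t))
    q,_,V=np.linalg.svd(t[:,:2]-t[:,:2].mean(0));print(" crest axis",V[0].round(3),np.ptp(t[:,:2]@V[0]).round(4))
    np.save(n+"_wheel",P)
    if n=="top":
        for nm,(a,b,cc,d) in dict(platen=(375,205,440,255),drive=(435,232,485,282),tin=(290,232,328,268),brush=(312,130,380,168),dye=(360,268,388,295),motor=(445,155,525,235)).items():
            Q=W[b:d,a:cc].reshape(-1,3);Q=Q[Q[:,2]>.012];z=np.percentile(Q[:,2],97);T=Q[Q[:,2]>z-.006]
            T=T[T[:,2]<z+.006];print(nm,z.round(4),T.mean(0).round(4),cv2.minAreaRect(T[:,:2].astype(np.float32)))
```

```text
top wheel n 480 zmax 0.1465953432918515 mean [0.6029 0.1473 0.1404]
 crest [0.6013 0.1426 0.1444] 213
 crest axis [-0.93   0.367] 0.052
platen 0.1475 [ 0.5188 -0.0948  0.1451] ((0.534421980381012, -0.09833426773548126), (0.13005049526691437, 0.0946112722158432), 70.1689224243164)
drive 0.1457 [ 0.4764 -0.22    0.1433] ((0.48023492097854614, -0.21287180483341217), (0.08185489475727081, 0.10814831405878067), 7.475768566131592)
tin 0.0304 [0.4539 0.1198 0.0272] ((0.4542354941368103, 0.12076889723539352), (0.0734945610165596, 0.07321266829967499), 7.109548568725586)
brush 0.0486 [0.7201 0.0577 0.0452] ((0.7200381755828857, 0.058210134506225586), (0.14645899832248688, 0.046493206173181534), 83.8458251953125)
dye 0.107 [ 0.3974 -0.0414  0.1052] ((0.39715731143951416, -0.04074937105178833), (0.021856117993593216, 0.022278286516666412), 7.147154808044434)
motor 0.1838 [ 0.5958 -0.2633  0.1821] ((0.5967890620231628, -0.2640232443809509), (0.07010310888290405, 0.07536406069993973), 70.06578063964844)
scene wheel n 736 zmax 0.14599625002200955 mean [0.6103 0.158  0.131 ]
 crest [0.6057 0.1426 0.1441] 211
 crest axis [ 0.919 -0.393] 0.0511
```

drive_tool:
  moves:
    - {"delta_pos": [-20,20,-10],"claw": 0}
    - {"delta_pos": [-34,34,-10],"claw": 0}
    - {"delta_pos": [-34,34,-10],"claw": 0}
    - {"delta_pos": [-34,34,0],"claw": 0}
    - {"delta_pos": [-34,34,0],"claw": 0}
    - {"delta_pos": [-34,34,0],"claw": 0}
    - {"delta_pos": [-34,34,0],"claw": 0}
    - {"delta_pos": [-34,34,0],"claw": 0}
    - {"delta_pos": [-34,34,0],"claw": 0}
    - {"delta_pos": [-34,34,0],"claw": 0}
    - {"delta_pos": [-20,20,0],"claw": 0}

```text
invalid input
```

drive_tool:
  moves:
    - {"delta_pos": [-20,20,0],"claw": 0}
    - {"delta_pos": [-34,34,0],"claw": 0}
    - {"delta_pos": [-34,34,0],"claw": 0}
    - {"delta_pos": [-34,34,0],"claw": 0}
    - {"delta_pos": [-34,34,0],"claw": 0}
    - {"delta_pos": [-34,34,0],"claw": 0}
    - {"delta_pos": [-34,34,0],"claw": 0}
    - {"delta_pos": [-34,34,0],"claw": 0}
    - {"delta_pos": [-34,34,0],"claw": 0}
    - {"delta_pos": [-20,20,0],"claw": 0}
    - {"delta_pos": [0,0,0],"claw": 0}

```text
invalid input
```

drive_tool:
  moves:
    - {"turn": -0.05,"claw": 0}
    - {"turn": -0.12,"claw": 0}
    - {"turn": -0.12,"claw": 0}
    - {"turn": -0.12,"claw": 0}
    - {"turn": -0.12,"claw": 0}
    - {"turn": -0.12,"claw": 0}
    - {"turn": -0.12,"claw": 0}
    - {"turn": -0.12,"claw": 0}
    - {"turn": -0.066,"claw": 0}
    - {"turn": 0,"claw": 0}

```text
invalid input
```

drive_tool:
  moves:
    - {"delta_pos": [-20,20,-10],"turn": 0,"claw": 0}
    - {"delta_pos": [-34,34,-10],"turn": 0,"claw": 0}
    - {"delta_pos": [-34,34,-10],"turn": 0,"claw": 0}
    - {"delta_pos": [-34,34,0],"turn": 0,"claw": 0}
    - {"delta_pos": [-34,34,0],"turn": 0,"claw": 0}
    - {"delta_pos": [-34,34,0],"turn": 0,"claw": 0}
    - {"delta_pos": [-34,34,0],"turn": 0,"claw": 0}
    - {"delta_pos": [-34,34,0],"turn": 0,"claw": 0}
    - {"delta_pos": [-34,34,0],"turn": 0,"claw": 0}
    - {"delta_pos": [-34,34,0],"turn": 0,"claw": 0}
    - {"delta_pos": [-20,20,0],"turn": 0,"claw": 0}

```text
time_s: 1.48
tcp_pos: [0.4082, -0.1752, 0.2524]
ee_rot: [[-0.964, -0.267, -0.0], [-0.267, 0.964, 0.0], [0.0, 0.0, -1.0]]
wrist_force: [0.2, 0.5, -0.0]
gripper_width: 0.012
gripper_force: 0.0
```

drive_tool:
  moves:
    - {"delta_pos": [-20,20,0],"turn": 0,"claw": 0}
    - {"delta_pos": [-34,34,0],"turn": 0,"claw": 0}
    - {"delta_pos": [-34,34,0],"turn": 0,"claw": 0}
    - {"delta_pos": [-34,34,0],"turn": 0,"claw": 0}
    - {"delta_pos": [-34,34,0],"turn": 0,"claw": 0}
    - {"delta_pos": [-34,34,0],"turn": 0,"claw": 0}
    - {"delta_pos": [-34,34,0],"turn": 0,"claw": 0}
    - {"delta_pos": [-34,34,0],"turn": 0,"claw": 0}
    - {"delta_pos": [-34,34,0],"turn": 0,"claw": 0}
    - {"delta_pos": [-25,27,0],"turn": 0,"claw": 0}
    - {"delta_pos": [-10,12,0],"turn": 0,"claw": 0}

```text
time_s: 2.85
tcp_pos: [0.6352, 0.2305, 0.251]
ee_rot: [[-0.964, -0.267, -0.002], [-0.267, 0.964, -0.001], [0.002, -0.0, -1.0]]
wrist_force: [-0.7, -0.0, 0.3]
gripper_width: 0.005
gripper_force: 0.0
```

drive_tool:
  moves:
    - {"delta_pos": [0,0,0],"turn": -0.05,"claw": 0}
    - {"delta_pos": [0,0,0],"turn": -0.12,"claw": 0}
    - {"delta_pos": [0,0,0],"turn": -0.12,"claw": 0}
    - {"delta_pos": [0,0,0],"turn": -0.12,"claw": 0}
    - {"delta_pos": [0,0,0],"turn": -0.12,"claw": 0}
    - {"delta_pos": [0,0,0],"turn": -0.12,"claw": 0}
    - {"delta_pos": [0,0,0],"turn": -0.12,"claw": 0}
    - {"delta_pos": [0,0,0],"turn": -0.12,"claw": 0}
    - {"delta_pos": [0,0,0],"turn": -0.065,"claw": 0}
    - {"delta_pos": [0,0,0],"turn": 0,"claw": 0}

```text
time_s: 4.1
tcp_pos: [0.6347, 0.2282, 0.2525]
ee_rot: [[-0.341, -0.94, -0.001], [-0.94, 0.341, -0.0], [0.0, 0.001, -1.0]]
wrist_force: [0.7, -0.0, -0.2]
gripper_width: 0.002
gripper_force: 0.0
```

drive_tool:
  moves:
    - {"delta_pos": [0,0,20],"turn": 0,"claw": 0}
    - {"delta_pos": [0,0,35],"turn": 0,"claw": 0}
    - {"delta_pos": [0,0,35],"turn": 0,"claw": 0}
    - {"delta_pos": [0,0,35],"turn": 0,"claw": 0}
    - {"delta_pos": [0,0,22],"turn": 0,"claw": 0}
    - {"delta_pos": [0,0,10],"turn": 0,"claw": 0}
    - {"delta_pos": [0,0,0],"turn": 0,"claw": 0}

```text
time_s: 4.97
tcp_pos: [0.6349, 0.2286, 0.0953]
ee_rot: [[-0.341, -0.94, -0.001], [-0.94, 0.341, -0.001], [0.001, 0.0, -1.0]]
wrist_force: [-0.2, 0.5, 0.7]
gripper_width: 0.008
gripper_force: 0.0
```

Run:
```python
from h import *
c=cams.capture("scene");cv2.imwrite("pics/s1.png",cv2.resize(c["color"][100:300,200:460,::-1],None,fx=3,fy=3))
```

```text
(no output)
```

View pics/s1.png

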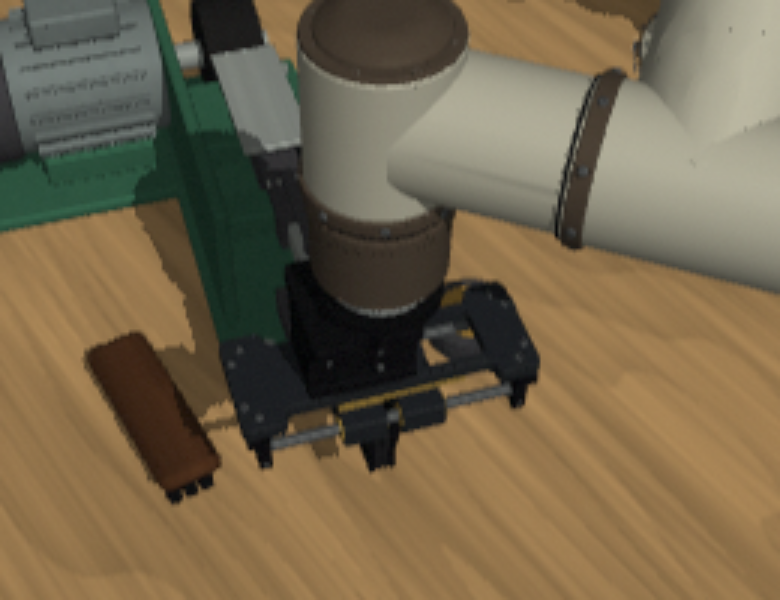

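The crop shows the closed fingers at (380,450). They hang in front of the wheel, which the gripper hides, and are clear of the brush at (150,415). I'll push now, watching the force.

drive_tool:
  moves:
    - {"delta_pos": [20,0,0],"turn": 0,"claw": 0}
    - {"delta_pos": [15,0,0],"turn": 0,"claw": 0}
    - {"delta_pos": [6,0,0],"turn": 0,"claw": 0}
    - {"delta_pos": [4,0,0],"turn": 0,"claw": 0}
    - {"delta_pos": [4,0,0],"turn": 0,"claw": 0}
    - {"delta_pos": [4,0,0],"turn": 0,"claw": 0}
    - {"delta_pos": [0,0,0],"turn": 0,"claw": 0}

```text
time_s: 5.9
tcp_pos: [0.6185, 0.1821, 0.0963]
ee_rot: [[-0.339, -0.941, 0.005], [-0.941, 0.339, 0.005], [-0.006, -0.003, -1.0]]
wrist_force: [0.4, 7.1, 0.4]
gripper_width: 0.005
gripper_force: 3.4
```

drive_tool:
  moves:
    - {"delta_pos": [4,0,0],"turn": 0,"claw": 0}
    - {"delta_pos": [4,0,0],"turn": 0,"claw": 0}
    - {"delta_pos": [4,0,0],"turn": 0,"claw": 0}
    - {"delta_pos": [4,0,0],"turn": 0,"claw": 0}
    - {"delta_pos": [4,0,0],"turn": 0,"claw": 0}
    - {"delta_pos": [4,0,0],"turn": 0,"claw": 0}
    - {"delta_pos": [4,0,0],"turn": 0,"claw": 0}
    - {"delta_pos": [4,0,0],"turn": 0,"claw": 0}
    - {"delta_pos": [4,0,0],"turn": 0,"claw": 0}
    - {"delta_pos": [0,0,0],"turn": 0,"claw": 0}
    - {"delta_pos": [0,0,0],"turn": 0,"claw": 0}

```text
time_s: 7.28
tcp_pos: [0.6072, 0.1509, 0.0967]
ee_rot: [[-0.338, -0.941, 0.008], [-0.941, 0.339, 0.008], [-0.011, -0.005, -1.0]]
wrist_force: [-0.5, 13.6, 0.9]
gripper_width: 0.007
gripper_force: 6.4
```

drive_tool:
  moves:
    - {"delta_pos": [4,0,0],"turn": 0,"claw": 0}
    - {"delta_pos": [0,0,0],"turn": 0,"claw": 0}
    - {"delta_pos": [-4,0,0],"turn": 0,"claw": 0}
    - {"delta_pos": [-4,0,0],"turn": 0,"claw": 0}
    - {"delta_pos": [-4,0,0],"turn": 0,"claw": 0}
    - {"delta_pos": [-4,0,0],"turn": 0,"claw": 0}
    - {"delta_pos": [-4,0,0],"turn": 0,"claw": 0}
    - {"delta_pos": [-4,0,0],"turn": 0,"claw": 0}
    - {"delta_pos": [0,0,0],"turn": 0,"claw": 0}

```text
time_s: 8.4
tcp_pos: [0.6114, 0.1637, 0.0952]
ee_rot: [[-0.34, -0.94, -0.001], [-0.94, 0.34, -0.001], [0.001, 0.001, -1.0]]
wrist_force: [0.1, 0.0, -0.0]
gripper_width: -0.0
gripper_force: 0.0
```

The force has dropped to zero at about 20 mm of travel, so the catch is holding. I'll back off and rise for a look.

drive_tool:
  moves:
    - {"delta_pos": [-20,0,0],"turn": 0,"claw": 0}
    - {"delta_pos": [-35,0,0],"turn": 0,"claw": 0}
    - {"delta_pos": [-30,0,0],"turn": 0,"claw": 0}
    - {"delta_pos": [-10,0,-20],"turn": 0,"claw": 0}
    - {"delta_pos": [0,0,-40],"turn": 0,"claw": 0}
    - {"delta_pos": [-30,0,-40],"turn": 0,"claw": 0}
    - {"delta_pos": [-40,0,-30],"turn": 0,"claw": 0}
    - {"delta_pos": [-40,0,-10],"turn": 0,"claw": 0}
    - {"delta_pos": [-30,0,0],"turn": 0,"claw": 0}
    - {"delta_pos": [0,0,0],"turn": 0,"claw": 0}

```text
time_s: 9.65
tcp_pos: [0.6914, 0.3876, 0.2334]
ee_rot: [[-0.338, -0.941, -0.001], [-0.941, 0.338, -0.001], [0.001, 0.001, -1.0]]
wrist_force: [0.1, 0.2, -0.1]
gripper_width: 0.002
gripper_force: 0.0
```

Run:
```python
from h import *
c=cams.capture("top");W=cloud(c);hsv=cv2.cvtColor(c["color"],cv2.COLOR_RGB2HSV)
cv2.imwrite("pics/t2.png",cv2.resize(c["color"][100:300,250:510,::-1],None,fx=3,fy=3))
m=np.zeros(hsv.shape[:2],bool);m[160:215,285:345]=1
P=W[m&(hsv[...,1]<50)&(hsv[...,2]>110)&(W[...,2]>.07)&(W[...,2]<.16)]
d=np.array([-.34,-.94]);print((P[:,:2].mean(0)-np.load("top_wheel.npy")[:,:2].mean(0))@d,len(P))
print(monitor.sense()["wrist_force"])
for nm,(a,b,cc,e) in dict(tin=(290,232,328,268),brush=(312,130,380,168),dye=(360,268,388,295)).items():
    Q=W[b:e,a:cc].reshape(-1,3);Q=Q[Q[:,2]>.012];z=np.percentile(Q[:,2],97);T=Q[(Q[:,2]>z-.006)&(Q[:,2]<z+.006)];print(nm,T.mean(0).round(4))
```

```text
0.0022243822924878738 49
[-0.60226627  0.35273582  0.23113247]
tin [0.4542 0.1203 0.0273]
brush [0.7195 0.0567 0.0449]
dye [ 0.3977 -0.0415  0.1052]
```

View pics/t2.png

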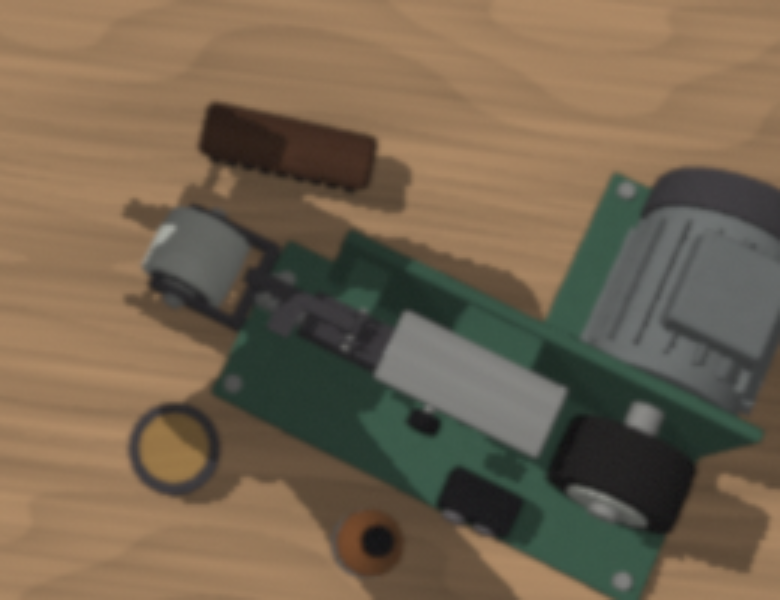

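The wheel is now at crop (198,257), and the arm's shadow spoilt the bright mask. The bystanders haven't moved. I'll check the wheel by depth instead.

Run:
```python
from h import *
d=np.array([-.34,-.94]);n=np.array([-.94,.34]);a=np.array([.603,.142])
for nm in("old","new"):
    c=dict(np.load("top.npz")) if nm=="old" else cams.capture("top");W=cloud(c).reshape(-1,3)
    r=W[:,:2]-a;s=r@d;l=r@n;k=(abs(l)<.02)&(abs(s)<.07)&(W[:,2]<.16)
    print(nm,"front",np.percentile(s[k&(W[:,2]>.12)],1).round(4))
```

```text
old front -0.0321
new front -0.0077
```

The slide is held at about 24.4 mm, which is on the catch.

```bash
python3 -c "
from station import ticket
print(ticket.finish_job())"
```

```text
the job is handed in; nothing more can be done
None
```

The idler wheel was pushed in past the catch and now stays on it by itself, at about 24 mm of travel by the depth camera; the tin, brush and bottle had not moved, and the job is handed in (no verdict was returned).

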